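Re-sort the watch-parts boxes by tray colour

TASK

The three watch-parts boxes stand in one another's trays: move them round so that each ends in the tray of its own lid's colour, lying flat inside the rim, centred and square to the tray, with the grey tray empty again. On the way, park a box in the grey tray (set it down flat, centred and square, and let it go) to free a place. Keep the boxes upright, set them down rather than drop them, and leave the loupe, the screwdriver and the pin pot where they are.

Things in the scene. Friction and masses are not known exactly. Their poses are not given: they have to be found in the camera images.
- green_box_center (a point): Loose closed parts box whose lid is green (a frame coloured green round a clear window showing two steel watch heads with white dials), a rigid upright block 94 x 58 x 50 mm (its x, y, z), 0.12 to 0.26 kg. This point is its centre, 25 mm above its underside; x along its length, z up. Grasp it from above across its 58 mm width (along its y). It starts upright in a tray of another colour, centred to within about 4 mm and nearly square to it.
- blue_box_center (a point): Loose closed parts box whose lid is blue (a frame coloured blue round a clear window showing two metal bracelets), a rigid upright block 94 x 58 x 50 mm (its x, y, z), 0.12 to 0.26 kg. This point is its centre, 25 mm above its underside; x along its length, z up. Grasp it from above across its 58 mm width (along its y). It starts upright in a tray of another colour, centred to within about 4 mm and nearly square to it.
- orange_box_center (a point): Loose closed parts box whose lid is orange (a frame coloured orange round a clear window showing three brass wheels), a rigid upright block 94 x 58 x 50 mm (its x, y, z), 0.12 to 0.26 kg. This point is its centre, 25 mm above its underside; x along its length, z up. Grasp it from above across its 58 mm width (along its y). It starts upright in a tray of another colour, centred to within about 4 mm and nearly square to it.
- green_tray: Fixed shallow green tray, 128 x 92 mm outside (x, y), 120 x 84 mm inside, floor 3 mm above the table, rim only 7 mm above the table. Origin: centre of its underside, at table height; x along its length, z up. A box standing in it has its centre 28 mm above this origin. It holds one box at a time.
- blue_tray: Fixed shallow blue tray, 128 x 92 mm outside (x, y), 120 x 84 mm inside, floor 3 mm above the table, rim only 7 mm above the table. Origin: centre of its underside, at table height; x along its length, z up. A box standing in it has its centre 28 mm above this origin. It holds one box at a time.
- orange_tray: Fixed shallow orange tray, 128 x 92 mm outside (x, y), 120 x 84 mm inside, floor 3 mm above the table, rim only 7 mm above the table. Origin: centre of its underside, at table height; x along its length, z up. A box standing in it has its centre 28 mm above this origin. It holds one box at a time.
- grey_tray: Fixed shallow grey tray, 128 x 92 mm outside (x, y), 120 x 84 mm inside, floor 3 mm above the table, rim only 7 mm above the table. Origin: centre of its underside, at table height; x along its length, z up. A box standing in it has its centre 28 mm above this origin. It starts empty: the halfway place.
- loupe: Bystander: loose black eyeglass loupe standing on the table, 34 mm across, 32 mm tall; origin at the centre of its underside. Leave it alone.
- screwdriver: Bystander: loose small screwdriver lying on the table along its x, 119 mm long, 12 mm wide, 12 mm tall, yellow handle; origin at its underside, 65 mm from the tip of the blade (at +x). Leave it alone.
- pin_pot: Bystander: loose glass pot with a red lid, 36 mm across, 28 mm tall, standing on the table; origin at the centre of its underside. Leave it alone.
Not all that is in view belongs to the job. There is more than one size of the green_tray; the one meant has the size given above.

How it is judged (in metres and radians):
On the way:
1. one of the boxes stands parked in the grey tray, let go (((horizontal distance between green_box_center and grey_tray below 0.013 m and z of green_box_center in the frame of grey_tray below 0.031 m and angle between green_box_center's own z axis and vertical below 0.06 rad and angle between the x axis of green_box_center and the x axis of grey_tray, either way round below 0.26 rad and linear speed of green_box below 0.02 m/s and contact force between the fingers and green_box below 0.1 N) or (horizontal distance between blue_box_center and grey_tray below 0.013 m and z of blue_box_center in the frame of grey_tray below 0.031 m and angle between blue_box_center's own z axis and vertical below 0.06 rad and angle between the x axis of blue_box_center and the x axis of grey_tray, either way round below 0.26 rad and linear speed of blue_box below 0.02 m/s and contact force between the fingers and blue_box below 0.1 N) or (horizontal distance between orange_box_center and grey_tray below 0.013 m and z of orange_box_center in the frame of grey_tray below 0.031 m and angle between orange_box_center's own z axis and vertical below 0.06 rad and angle between the x axis of orange_box_center and the x axis of grey_tray, either way round below 0.26 rad and linear speed of orange_box below 0.02 m/s and contact force between the fingers and orange_box below 0.1 N))), for 0.1 s.
At the end, for the whole second after the job is handed in: Each box stands at rest in the tray of its lid's colour: its centre within 13 mm (horizontally) of the tray's centre, down on the tray's floor (centre less than 31 mm above the tray's origin), level within 0.06 rad and its length within 0.26 rad of the tray's; hence the grey tray is empty (horizontal distance between green_box_center and green_tray below 0.013 m and z of green_box_center in the frame of green_tray below 0.031 m and angle between each of green_box_center, blue_box_center, orange_box_center's own z axis and vertical below 0.06 rad and angle between the x axis of green_box_center and the x axis of green_tray, either way round below 0.26 rad and linear speed of each of green_box, blue_box, orange_box below 0.02 m/s and horizontal distance between blue_box_center and blue_tray below 0.013 m and z of blue_box_center in the frame of blue_tray below 0.031 m and angle between the x axis of blue_box_center and the x axis of blue_tray, either way round below 0.26 rad and horizontal distance between orange_box_center and orange_tray below 0.013 m and z of orange_box_center in the frame of orange_tray below 0.031 m and angle between the x axis of orange_box_center and the x axis of orange_tray, either way round below 0.26 rad); the robot touches nothing.
It fails at once if a parts box was tipped by more than about 30 degrees (angle between any of green_box_center, blue_box_center, orange_box_center's own z axis and vertical above 0.52 rad).
It fails at once if a parts box was dropped or slammed down (faster than 0.7 m/s in the last few centimetres above its seat) ((height (world z) of green_box_center below 0.045 m and linear speed of green_box above 0.7 m/s) or (height (world z) of blue_box_center below 0.045 m and linear speed of blue_box above 0.7 m/s) or (height (world z) of orange_box_center below 0.045 m and linear speed of orange_box above 0.7 m/s)).
It fails at once if the loupe, the screwdriver or the pin pot was pushed more than 30 mm (distance of any of loupe, screwdriver, pin_pot from where it was at the start of the episode above 0.03 m).
It also fails if it takes over 112 s, if anything falls off the work surface, if the arm or the gripper's body presses on something with over 40 N, if the wrist force passes 120 N, or if a joint passes its speed limit or range.

ROBOT

A 6-joint arm with a two-finger parallel gripper is mounted at the origin on the work surface. World frame = base frame: x ahead of the robot, y to its left, z up, the work surface at z = 0. Lengths are in mm, angles in rad, forces in N, time in s.
With the tool pointing down it reaches from about 300 to 775 mm from the base axis. Payload 14.6 kg.
Tool frame: the origin (TCP) lies midway between the tips of the shut fingers; the grasp point (between the pads) lies 19 mm behind it; x points along the fingers, z is the direction in which the jaws open and shut, and the axes are right-handed (so a half turn about x gives the same grasp; the last joint's range is limited). The gripper opens to 94 mm and grips with 3 to 60 N. Pads are 16 mm wide; open, the fingers measure 119 mm over their backs; the gripper's body (75 mm by 177 mm) begins 78 mm behind the grasp point.
Start: joints at [-1.375, 0.3, 1.521, -0, 1.321, -0.067], TCP at [142.875, -531.108, 205.446] pointing down, gripper open.
Joint ranges: [-3.03, 3.03], [-0.79, 2.21], [0.23, 2.52], [-1.04, 4.18], [0, 3.07], [-2.55, 2.55]. Speed limits (rad/s): [2.22, 2.22, 2.57, 3.14, 3.14, 3.14].

INTERFACE

Orientations are given as [roll, pitch, yaw] about the fixed x, y, z axes, in that order (R = Rz(yaw) Ry(pitch) Rx(roll)).
In Python, from cell import * gives the robot as it stands.
- The arm moves only by the tool play_rows, never from a script. Its argument "motion" is one flat list of numbers, 7 for each row, row after row: the turn, a rotation vector about the tool's x, y, z in rad, then the shift along the tool's x, y, z in m, then the closure, from -1 (fully open) to 1 (shut), so that 0 is half open. In form: [rx, ry, rz, x, y, z, fingers, rx, ry, rz, x, y, z, fingers, ...]. A call has 1 to 20 rows; each row shifts and turns the pose as measured when the row begins, along the tool's axes as they then stand; what a row does not reach is not made up. A row lasts 1/10 s, in which the tool goes at most 50 mm and 8.59 degrees, less where a joint would pass 70% of its speed; a pose out of reach is approached as far as the arm can. A call with a gripper value outside its range is refused whole. The fingers move at their own pace and stop on an object; "newtons" is the grip in N (left out, the last holds). Time passes only in rows, so rows that do not move let the fingers close. It gives the time, the measured TCP pose, the force and the opening at its end, in the units of the state.
- read_state(): the state, without advancing time (a new reading comes with each control period).
- camera(name): name is "side" or "top"; returns (picture, depth): 400x640x3 uint8, blue, green, red; 400x640 float32, mm along the optical axis (not along the pixel's ray), 0 where there is no reading.
- camera_params(name): a dict with "fx", "fy", "cx", "cy" (pixels), "T" (4x4, takes a point from camera to world coordinates). Camera axes: x right, y down, z forward; pixel columns grow to the right and rows downward; lengths in mm; the calibration is good to about 2 mm. A picture is of the moment at which its call begins. camera_params takes no time and is no camera call.
- sign_off(): hands the job in, once; it reports no verdict.
Trained networks look in the newest picture that a camera, given by its name, has taken for a name from the list of things; names that differ only in an ending like _2 or _b are one class to them, and where a whole thing is asked for, a point or a joint stands for the part that bears it (a point fixed in the world has none). Each returns a list of dicts, best first, with "conf" (0 to 1); they miss things now and then, are a little off and sometimes report something else, mostly with a low value. They report only what shows in the picture. A call takes as long as a camera call. They do not tell look-alikes from the thing itself.
- masks_of(camera, name): "region" (400x640 bool, what is visible of it).
- place_of(camera, name): "at" ([x, y, z] in mm, in the coordinates of the camera as it stood for that picture, good to about 4 mm: a listed point, or the origin of a listed thing).
The state is a dict: "clock": time; "joints": joint angles; "qd": joint speeds; "effort": joint torques, N m; "eef_pos": TCP position; "eef_rot": TCP orientation; "wrist_force": force on the tool from outside, world axes, zero at the start; "moment": the same for the moment, N m; "finger_gap": finger opening in mm.
Only numpy, scipy, OpenCV 4.12 (cv2) and the standard library are available. Lean on these libraries where they do the work, as an engineer would, in place of code of your own. Each camera call takes 0.05 s, during which the arm holds its last target.

## Working session

There is one attempt and no reset: what is moved stays moved. The work goes in short steps, Python scripts to look and compute and a tool call to move; the robot and the scene stay as the last step left them, time stands still between calls to the robot, and variables do not carry over. Pictures are saved under pics/ and viewed, and the job is handed in when it is done.

Besides the shell and the picture viewer there is one more tool, called after "Emit:" as name(argument=value, ...), one argument or row to a line, values as JSON. play_rows: Moves the arm, as the interface text tells. Its arguments: {"type":"object","properties":{"motion":{"type":"array","items":{"type":"number"}},"newtons":{"type":"number"}},"required":["motion"]}

```bash
ls; mkdir -p pics; python3 - <<'E'
from cell import *
import cv2, numpy as np
s=read_state(); print(s)
for n in ("top","side"):
    p,d=camera(n); cv2.imwrite(f"pics/{n}0.png",p); np.save(f"{n}0.npy",d); print(camera_params(n))
E
```

```text
pics
{'clock': 0.0, 'joints': array([-1.37459308e+00,  3.00420560e-01,  1.52155430e+00, -4.99233298e-05,
        1.32069887e+00, -6.65956574e-02]), 'qd': array([-0.00112599,  0.00087606, -0.00025488, -0.00218836, -0.00104732,
       -0.0011126 ]), 'effort': array([ 1.25940158e-03, -5.31804264e+01, -3.52738094e+01,  7.08442647e-02,
        2.44195590e-02, -9.08706420e-05]), 'eef_pos': array([ 142.81904473, -530.87283377,  204.92538183]), 'eef_rot': array([3.11969752, 1.56971417, 1.81171248]), 'wrist_force': array([-0.44128222, -0.10486001,  0.31168113]), 'moment': array([ 0.01983294,  0.02159556, -0.0092973 ]), 'finger_gap': 93.79678231633847}
{'fx': 417.5940483525005, 'fy': 417.5940483525005, 'cx': 316.0899197992296, 'cy': 198.64290563767864, 'T': array([[-6.43119005e-03, -9.93573540e-01,  1.13005574e-01,
         4.11666550e+02],
       [-9.99658335e-01,  9.25103687e-03,  2.44465174e-02,
        -1.26483618e+01],
       [-2.53348315e-02, -1.12809744e-01, -9.93293566e-01,
         9.87241929e+02],
       [ 0.00000000e+00,  0.00000000e+00,  0.00000000e+00,
         1.00000000e+00]])}
{'fx': 469.74659369291504, 'fy': 469.74659369291504, 'cx': 311.81898504082324, 'cy': 202.07614598093264, 'T': array([[-7.24820462e-01, -4.69524980e-01,  5.04164249e-01,
         1.39045414e+01],
       [-6.88836562e-01,  5.06452456e-01, -5.18661837e-01,
         5.43389204e+02],
       [-1.18105337e-02, -7.23223481e-01, -6.90513076e-01,
         7.96440769e+02],
       [ 0.00000000e+00,  0.00000000e+00,  0.00000000e+00,
         1.00000000e+00]])}
```

View pics/top0.png

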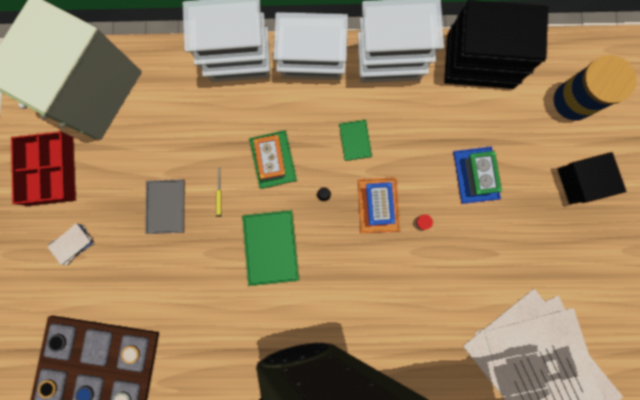

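View pics/side0.png

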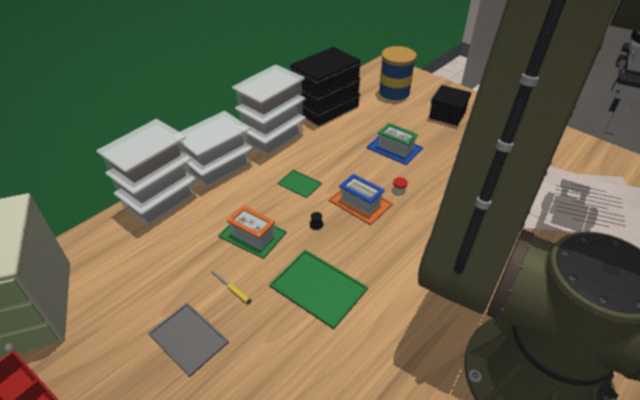

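```bash
cat > h.py <<'E'
from cell import *
import cv2, numpy as np
def backproj(uv,n,z):
    P=camera_params(n);T=P['T'];uv=np.asarray(uv,float).reshape(-1,2)
    r=np.c_[(uv[:,0]-P['cx'])/P['fx'],(uv[:,1]-P['cy'])/P['fy'],np.ones(len(uv))]@T[:3,:3].T
    o=T[:3,3]; t=(z-o[2])/r[:,2]; return o+r*t[:,None]
def cloud(n,d):
    P=camera_params(n);T=P['T'];v,u=np.indices(d.shape)
    X=np.stack([(u-P['cx'])/P['fx']*d,(v-P['cy'])/P['fy']*d,d],-1)
    return X@T[:3,:3].T+T[:3,3]
def rect(m,n,z):
    cs,_=cv2.findContours(m.astype(np.uint8),cv2.RETR_EXTERNAL,cv2.CHAIN_APPROX_NONE)
    c=max(cs,key=cv2.contourArea); X=backproj(c,n,z)[:,:2].astype(np.float32)
    (cx,cy),(w,h),a=cv2.minAreaRect(X)
    a=np.radians(a)
    if h>w: a+=np.pi/2; w,h=h,w
    a=(a+np.pi/2)%np.pi-np.pi/2
    return np.round([cx,cy,w,h],1),round(float(a),3)
E
python3 - <<'E'
from h import *
p=cv2.imread('pics/top0.png');d=np.load('top0.npy');C=cloud('top',d)
hsv=cv2.cvtColor(p,cv2.COLOR_BGR2HSV)
for n,uv in dict(O=(269,157),B=(380,204),G=(484,172)).items():
    x0,y0=uv; m=np.zeros(d.shape,bool); m[y0-40:y0+40,x0-40:x0+40]=1
    m&=(C[...,2]>40)&(C[...,2]<70); print(n,m.sum(),np.median(C[...,2][m]),rect(m,'top',53))
sat=hsv[...,1]>110
col=dict(green=(50,85),blue=(100,130),orange=(5,17))
for n,(uv,c) in dict(green_tray=((273,158),'green'),orange_tray=((380,205),'orange'),blue_tray=((478,175),'blue'),big=((271,248),'green'),small=((355,140),'green')).items():
    x0,y0=uv; m=np.zeros(d.shape,bool); m[y0-45:y0+45,x0-32:x0+32]=1
    lo,hi=col[c]; m&=(hsv[...,0]>=lo)&(hsv[...,0]<=hi)&sat&(C[...,2]<25)
    m=cv2.morphologyEx(m.astype(np.uint8),cv2.MORPH_OPEN,np.ones((2,2)))>0
    # hull of all
    pts=cv2.findNonZero(m.astype(np.uint8)); hm=np.zeros(d.shape,np.uint8); cv2.fillConvexPoly(hm,cv2.convexHull(pts),1)
    print(n,m.sum(),rect(hm,'top',6))
print(hsv[206,165],hsv[206,130])
m=np.zeros(d.shape,bool);m[170:245,135:200]=1;m&=(hsv[...,1]<70)
print('grey',rect(m,'top',6))
print(np.median(C[200:215,155:175,2]), C[120,300])
for n in ['orange_box_center','blue_box_center','green_box_center','grey_tray','green_tray','orange_tray','blue_tray','loupe','pin_pot','screwdriver']:
    T=camera_params('top')['T']
    for r in place_of('top',n)[:3]: print(n,round(r['conf'],2),np.round(T[:3,:3]@r['at']+T[:3,3],0))
E
```

```text
O 1023 51.13887897065263 (array([616.2, 116.8,  94.4,  58. ]), 0.174)
B 1083 51.05632457329125 (array([ 506.7, -134.1,   93.8,   58.2]), 0.062)
G 1102 50.718133394610504 (array([ 574.4, -370.3,   93.9,   59.8]), 0.114)
green_tray 611 (array([617.6, 113.5, 126.5,  90.4]), 0.219)
orange_tray 4510 (array([ 506.7, -140.7,  211.3,  149.4]), -0.015)
blue_tray 821 (array([ 574.3, -368.5,  126.2,   90.4]), 0.118)
big 3419 (array([407.5, 118.1, 164.6, 117.7]), 0.099)
small 952 (array([662.4, -85. ,  91.4,  65.3]), 0.133)
[ 17  20 112] [ 16 126 176]
grey (array([508.7, 373.1, 124.8,  89.1]), 0.03)
3.2090303148991097 [717.55184311  49.6976116   -1.67133824]
orange_box_center 0.8 [618. 118.  28.]
blue_box_center 0.76 [ 508. -134.   24.]
green_box_center 0.88 [ 575. -372.   25.]
grey_tray 0.84 [509. 374.  -1.]
green_tray 0.79 [621. 115.   3.]
green_tray 0.71 [410. 115.  -0.]
green_tray 0.65 [665. -83.   1.]
orange_tray 0.8 [ 512. -134.   -0.]
blue_tray 0.59 [ 576. -370.    2.]
loupe 0.42 [536.  -5.   1.]
pin_pot 0.75 [ 467. -238.    1.]
screwdriver 0.48 [539. 244.   3.]
```

```bash
python3 - <<'E'
from h import *
p=cv2.imread('pics/top0.png');d=np.load('top0.npy');C=cloud('top',d)
hsv=cv2.cvtColor(p,cv2.COLOR_BGR2HSV)
print(hsv[190,365],hsv[225,365],hsv[180,350],hsv[228,390])
for s in(160,170,180,190):
    m=np.zeros(d.shape,bool); m[165:245,345:410]=1
    m&=(hsv[...,0]<=20)&(hsv[...,1]>s)&(C[...,2]<25)
    k,l,st,_=cv2.connectedComponentsWithStats(m.astype(np.uint8));b=1+np.argmax(st[1:,4]);m=l==b
    pts=cv2.findNonZero(m.astype(np.uint8)); hm=np.zeros(d.shape,np.uint8); cv2.fillConvexPoly(hm,cv2.convexHull(pts),1)
    print(s,m.sum(),rect(hm,'top',6))
# tool geometry
from scipy.spatial.transform import Rotation as R
s=read_state();print(s['clock'],R.from_euler('xyz',s['eef_rot']).as_matrix().round(3))
E
```

```text
[  4 137 117] [ 11 192 158] [ 16 126 195] [ 15 177 203]
160 845 (array([ 507.3, -134.2,  129.2,   93.9]), 0.033)
170 734 (array([ 507.1, -134.3,  127.6,   92.6]), 0.027)
180 409 (array([ 507.4, -134.1,  123. ,   89.2]), -0.007)
190 103 (array([ 504. , -100.9,   88.7,   10.8]), 0.105)
0.6 [[-0.     0.966  0.26 ]
 [ 0.     0.26  -0.966]
 [-1.    -0.    -0.   ]]
```

```bash
cat > plan.py <<'E'
import sys
from h import *
from scipy.spatial.transform import Rotation as R
x,y,z,psi=map(float,sys.argv[1:5]); step=float(sys.argv[5]) if len(sys.argv)>5 else 42
s=read_state();M=R.from_euler('xyz',s['eef_rot']).as_matrix()
y_=np.array([np.cos(psi),np.sin(psi),0]);x_=np.array([0,0,-1.]);D=np.c_[x_,y_,np.cross(x_,y_)]
rv=R.from_matrix(M.T@D).as_rotvec()
dw=np.array([x,y,z])-s['eef_pos']
dt=D.T@dw/1000
n=max(1,int(np.ceil(np.linalg.norm(dw)/step)))
print('t',round(s['clock'],2),'pos',s['eef_pos'].round(1),'psi',round(float(np.arctan2(M[1,1],M[0,1])),4),'gap',round(s['finger_gap'],1),'F',s['wrist_force'].round(1),'j6',s['joints'][5].round(2))
print('turn',rv.round(4),'total tool shift',dt.round(4),'rows',n,'each',(dt/n).round(4))
E
python3 plan.py 616.2 116.8 130 0.174
```

```text
t 0.6 pos [ 142.9 -531.1  205.5] psi 0.2628 gap 93.8 F [0.  0.3 0.2] j6 -0.07
turn [ 0.0888 -0.      0.    ] total tool shift [ 0.0755  0.5784 -0.5562] rows 20 each [ 0.0038  0.0289 -0.0278]
```

Emit:
play_rows(
  motion=[0.089,0,0,0,0,0,-1,0,0,0,0.004,0.0305,-0.0293,-1,0,0,0,0.004,0.0305,-0.0293,-1,0,0,0,0.004,0.0305,-0.0293,-1,0,0,0,0.004,0.0305,-0.0293,-1,0,0,0,0.004,0.0305,-0.0293,-1,0,0,0,0.004,0.0305,-0.0293,-1,0,0,0,0.004,0.0305,-0.0293,-1,0,0,0,0.004,0.0305,-0.0293,-1,0,0,0,0.004,0.0305,-0.0293,-1,0,0,0,0.004,0.0305,-0.0293,-1,0,0,0,0.004,0.0305,-0.0293,-1,0,0,0,0.004,0.0305,-0.0293,-1,0,0,0,0.004,0.0305,-0.0293,-1,0,0,0,0.004,0.0305,-0.0293,-1,0,0,0,0.004,0.0305,-0.0293,-1,0,0,0,0.004,0.0305,-0.0293,-1,0,0,0,0.004,0.0305,-0.0293,-1,0,0,0,0.004,0.0305,-0.0293,-1,0,0,0,0,0,0,-1],
  newtons=25,
)

```text
clock: 2.6
eef_pos: [611.5, 106.8, 130.9]
eef_rot: [0.773, 1.564, -0.632]
wrist_force: [-0.7, -0.9, -0.1]
finger_gap: 93.9
```

```bash
python3 plan.py 616.2 116.8 130 0.174;python3 plan.py 616.2 116.8 15 0.174
```

```text
t 2.6 pos [611.5 106.8 130.9] psi 0.1664 gap 93.9 F [-0.7 -0.9 -0.1] j6 1.52
turn [-0.0077  0.0047 -0.0046] total tool shift [ 0.0009  0.0064 -0.009 ] rows 1 each [ 0.0009  0.0064 -0.009 ]
t 2.6 pos [611.5 106.8 130.9] psi 0.1664 gap 93.9 F [-0.7 -0.9 -0.1] j6 1.52
turn [-0.0077  0.0047 -0.0046] total tool shift [ 0.1159  0.0064 -0.009 ] rows 3 each [ 0.0386  0.0021 -0.003 ]
```

Emit:
play_rows(
  motion=[-0.008,0.005,-0.005,0.001,0.0064,-0.009,-1,0,0,0,0,0,0,-1],
)

```text
clock: 2.8
eef_pos: [616.2, 117.4, 129.1]
eef_rot: [-1.697, 1.569, -3.091]
wrist_force: [0.1, -0.6, 0.0]
finger_gap: 93.8
```

```bash
python3 plan.py 616.2 116.8 15 0.174; python3 - <<'E'
from h import *
for n in('top','side'):
    p,d=camera(n);cv2.imwrite(f'pics/{n}1.png',p)
E
```

```text
t 2.8 pos [616.2 117.4 129.1] psi 0.176 gap 93.8 F [ 0.1 -0.6  0. ] j6 1.52
turn [ 0.002  -0.0002  0.0018] total tool shift [ 1.141e-01 -1.000e-04  6.000e-04] rows 3 each [ 0.038  -0.      0.0002]
```

View pics/side1.png

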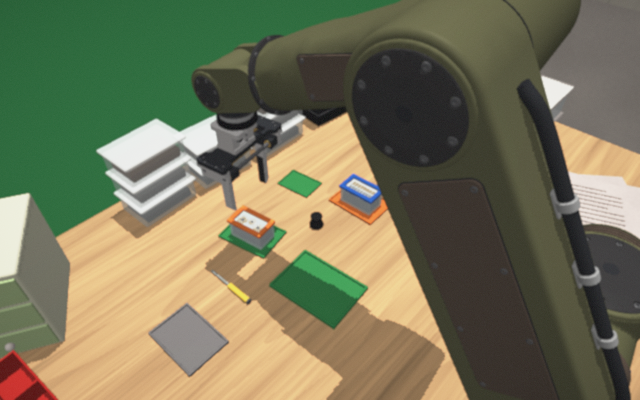

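The gripper hangs open over the orange box (box at ~(250,225), fingers at (229,190) and (263,165)), spanning its width. I'll descend and grip.

Emit:
play_rows(
  motion=[0,0,0,0.038,0,0.0003,-1,0,0,0,0.038,0,0.0003,-1,0,0,0,0.025,0,0,-1,0,0,0,0.012,0,0,-1,0,0,0,0,0,0,-1,0,0,0,0,0,0,1,0,0,0,0,0,0,1,0,0,0,0,0,0,1,0,0,0,0,0,0,1,0,0,0,0,0,0,1,0,0,0,0,0,0,1],
  newtons=25,
)

```text
clock: 4.0
eef_pos: [618.5, 110.6, 22.3]
eef_rot: [1.418, 1.559, 0.016]
wrist_force: [0.2, 0.7, -1.9]
finger_gap: 57.7
```

```bash
python3 plan.py 616.2 116.8 110 0.174
```

```text
t 4.0 pos [618.5 110.6  22.3] psi 0.1689 gap 57.7 F [ 0.2  0.7 -1.9] j6 1.52
turn [-0.0051  0.0018 -0.0117] total tool shift [-0.0877 -0.0012 -0.0065] rows 3 each [-0.0292 -0.0004 -0.0022]
```

Emit:
play_rows(
  motion=[0,0,0,-0.015,0,0,1,0,0,0,-0.03,0,0,1,0,0,0,-0.03,0,0,1,0,0,0,-0.015,0,0,1,0,0,0,0,0,0,1],
)

```text
clock: 4.5
eef_pos: [616.9, 110.5, 118.7]
eef_rot: [1.39, 1.56, -0.012]
wrist_force: [0.4, 0.7, -1.7]
finger_gap: 58.1
```

```bash
python3 plan.py 509.9 373.1 112 0.03 35; python3 - <<'E'
from h import *
for n in('side',):
    p,d=camera(n);cv2.imwrite(f'pics/{n}2.png',p)
E
```

```text
t 4.5 pos [616.9 110.5 118.7] psi 0.1691 gap 58.1 F [ 0.4  0.7 -1.7] j6 1.52
turn [ 0.1391  0.0012 -0.0111] total tool shift [ 0.0067 -0.0991 -0.2657] rows 9 each [ 0.0007 -0.011  -0.0295]
```

View pics/side2.png

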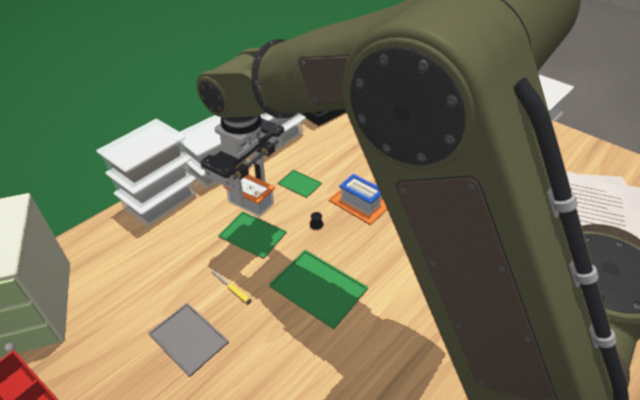

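The orange box is held level at (250,195), with the green tray now empty at (252,235). Next I carry it to the grey tray at (188,338).

Emit:
play_rows(
  motion=[0.07,0,-0.006,0,0,0,1,0.069,0,-0.005,0,0,0,1,0,0,0,0.0007,-0.005,-0.013,1,0,0,0,0.0007,-0.011,-0.0295,1,0,0,0,0.0007,-0.011,-0.0295,1,0,0,0,0.0007,-0.011,-0.0295,1,0,0,0,0.0007,-0.011,-0.0295,1,0,0,0,0.0007,-0.011,-0.0295,1,0,0,0,0.0007,-0.011,-0.0295,1,0,0,0,0.0007,-0.011,-0.0295,1,0,0,0,0.0007,-0.011,-0.0295,1,0,0,0,0.0007,-0.005,-0.015,1,0,0,0,0,0,0,1,0,0,0,0,0,0,1],
)

```text
clock: 5.95
eef_pos: [494.7, 385.5, 98.5]
eef_rot: [-1.221, 1.553, -2.743]
wrist_force: [0.2, -0.3, -1.6]
finger_gap: 58.1
```

```bash
python3 plan.py 509.9 373.1 112 0.03 35; python3 - <<'E'
from h import *
for n in('top','side'):
    p,d=camera(n);cv2.imwrite(f'pics/{n}3.png',p);np.save(f'{n}3.npy',d)
E
```

```text
t 5.95 pos [494.7 385.5  98.5] psi 0.0494 gap 58.1 F [ 0.2 -0.3 -1.6] j6 2.12
turn [0.0195 0.0063 0.0169] total tool shift [-0.0135  0.0148  0.0129] rows 1 each [-0.0135  0.0148  0.0129]
```

View pics/top3.png

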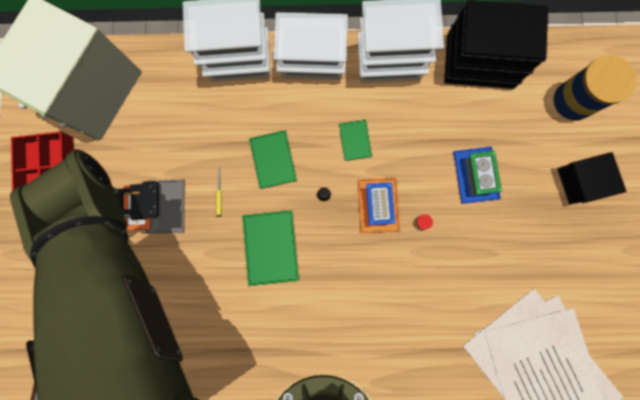

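View pics/side3.png

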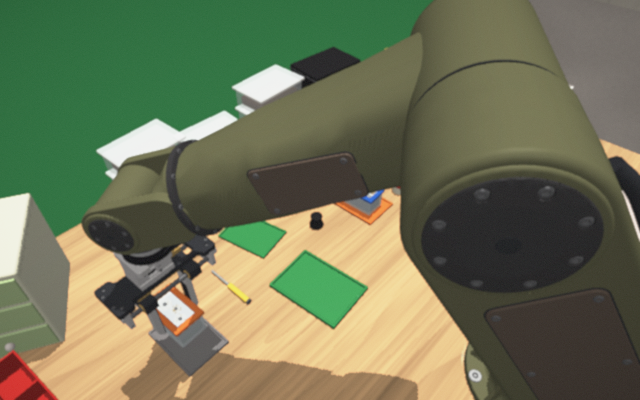

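The box is held low over the grey tray, slightly to the left of it (tray at (170,206) in top view). I correct the pose, and measure the now-empty green tray.

Emit:
play_rows(
  motion=[0.02,0.006,0.017,-0.006,0.0148,0.0129,1,0,0,0,0,0,0,1],
)

```text
clock: 6.25
eef_pos: [512.7, 370.4, 105.0]
eef_rot: [1.592, 1.569, 0.047]
wrist_force: [-0.6, 0.9, -1.3]
finger_gap: 57.9
```

```bash
python3 plan.py 509.9 373.1 60 0.03 35; python3 - <<'E'
from h import *
p=cv2.imread('pics/top3.png');hsv=cv2.cvtColor(p,cv2.COLOR_BGR2HSV)
m=np.zeros(p.shape[:2],bool); m[118:200,241:305]=1
m&=(hsv[...,0]>=50)&(hsv[...,0]<=85)&(hsv[...,1]>110)
print(rect(m,'top',6))
E
```

```text
t 6.25 pos [512.7 370.4 105. ] psi 0.025 gap 57.9 F [-0.6  0.9 -1.3] j6 2.11
turn [-0.005  -0.     -0.0019] total tool shift [ 0.045  -0.0028 -0.0028] rows 2 each [ 0.0225 -0.0014 -0.0014]
(array([620.1, 115.8, 124.5,  87.9]), 0.219)
```

Emit:
play_rows(
  motion=[-0.005,0,-0.002,0.022,-0.0014,-0.0014,1,0,0,0,0.022,-0.0014,-0.0014,1,0,0,0,0,0,0,1],
)

```text
clock: 6.55
eef_pos: [512.8, 370.1, 61.5]
eef_rot: [2.079, 1.568, 0.533]
wrist_force: [0.0, -0.9, -1.5]
finger_gap: 57.7
```

```bash
python3 plan.py 509.9 373.1 23.5 0.03 35
```

```text
t 6.55 pos [512.8 370.1  61.5] psi 0.0249 gap 57.7 F [ 0.  -0.9 -1.5] j6 2.11
turn [-0.0051 -0.0015 -0.0028] total tool shift [ 0.038  -0.0029 -0.0031] rows 2 each [ 0.019  -0.0014 -0.0015]
```

Emit:
play_rows(
  motion=[-0.005,0,-0.002,0.015,-0.0035,-0.0035,1,0,0,0,0.013,-0.003,-0.003,1,0,0,0,0.007,0,0,1,0,0,0,0,0,0,1],
)

```text
clock: 6.95
eef_pos: [507.2, 376.4, 25.8]
eef_rot: [2.354, 1.567, 0.812]
wrist_force: [-0.8, -0.3, -1.8]
finger_gap: 58.1
```

```bash
python3 plan.py 509.9 373.1 23 0.03 35
```

```text
t 6.95 pos [507.2 376.4  25.8] psi 0.0288 gap 58.1 F [-0.8 -0.3 -1.8] j6 2.12
turn [-0.0012 -0.0026 -0.0026] total tool shift [0.0028 0.0026 0.0033] rows 1 each [0.0028 0.0026 0.0033]
```

Emit:
play_rows(
  motion=[0,0,0,0.004,0.001,0.001,1,0,0,0,0,0,0,1],
)

```text
clock: 7.15
eef_pos: [508.7, 375.9, 22.5]
eef_rot: [2.312, 1.565, 0.77]
wrist_force: [-0.0, 0.9, -1.8]
finger_gap: 58.1
```

```bash
python3 plan.py 509.9 373.1 23 0.03 35
```

```text
t 7.15 pos [508.7 375.9  22.5] psi 0.0291 gap 58.1 F [-0.   0.9 -1.8] j6 2.12
turn [-0.0009 -0.0036 -0.0039] total tool shift [-0.0005  0.0011  0.0028] rows 1 each [-0.0005  0.0011  0.0028]
```

Emit:
play_rows(
  motion=[0,0,0,0.002,0,0.001,1,0,0,0,0,0,0,1],
)

```text
clock: 7.35
eef_pos: [509.4, 375.7, 22.5]
eef_rot: [2.312, 1.563, 0.77]
wrist_force: [1.0, -0.1, -1.8]
finger_gap: 57.6
```

```bash
python3 plan.py 509.9 373.1 23 0.03 35; python3 - <<'E'
from h import *
for n in('side',):
    p,d=camera(n);cv2.imwrite(f'pics/{n}4.png',cv2.resize(p[220:400,80:300],None,fx=3,fy=3))
E
```

```text
t 7.35 pos [509.4 375.7  22.5] psi 0.0293 gap 57.6 F [ 1.  -0.1 -1.8] j6 2.12
turn [-0.0007 -0.0056 -0.0061] total tool shift [-0.0005  0.0004  0.0026] rows 1 each [-0.0005  0.0004  0.0026]
```

View pics/side4.png

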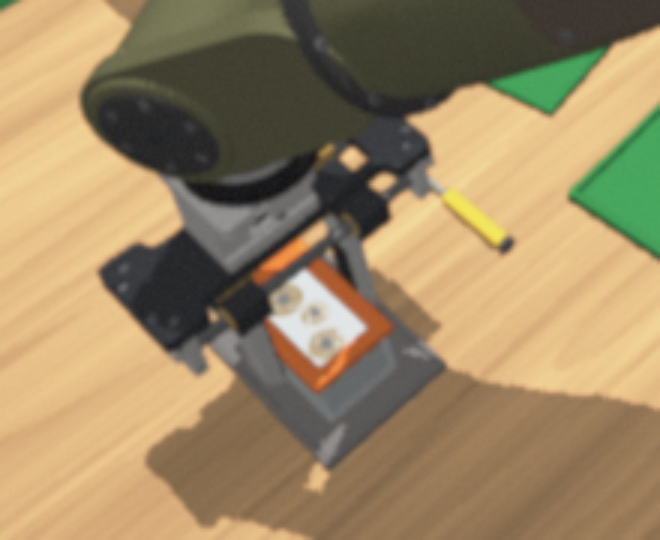

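The box sits inside the grey tray outline, near the floor. I'll probe a little lower before letting go.

Emit:
play_rows(
  motion=[0,0,0,0.003,0,0.0,1,0,0,0,0,0,0,1],
)

```text
clock: 7.6
eef_pos: [510.4, 375.8, 22.1]
eef_rot: [2.196, 1.56, 0.655]
wrist_force: [-0.4, -0.2, -2.0]
finger_gap: 57.4
```

Emit:
play_rows(
  motion=[0,0,0,0,0,0,0.1,0,0,0,0,0,0,-0.3,0,0,0,0,0,0,-1,0,0,0,0,0,0,-1,0,0,0,0,0,0,-1,0,0,0,0,0,0,-1],
)

```text
clock: 8.2
eef_pos: [510.6, 375.6, 21.7]
eef_rot: [2.173, 1.56, 0.631]
wrist_force: [0.4, -0.5, 0.5]
finger_gap: 89.6
```

```bash
python3 plan.py 509.9 373.1 130 0.03 35; python3 - <<'E'
from h import *
for n in('side',):
    p,d=camera(n);cv2.imwrite(f'pics/{n}5.png',cv2.resize(p[220:400,80:300],None,fx=3,fy=3))
E
```

```text
t 8.2 pos [510.6 375.6  21.7] psi 0.0291 gap 89.6 F [ 0.4 -0.5  0.5] j6 2.12
turn [-0.0009 -0.006  -0.0087] total tool shift [-0.1083 -0.0008  0.0024] rows 4 each [-0.0271 -0.0002  0.0006]
```

View pics/side5.png

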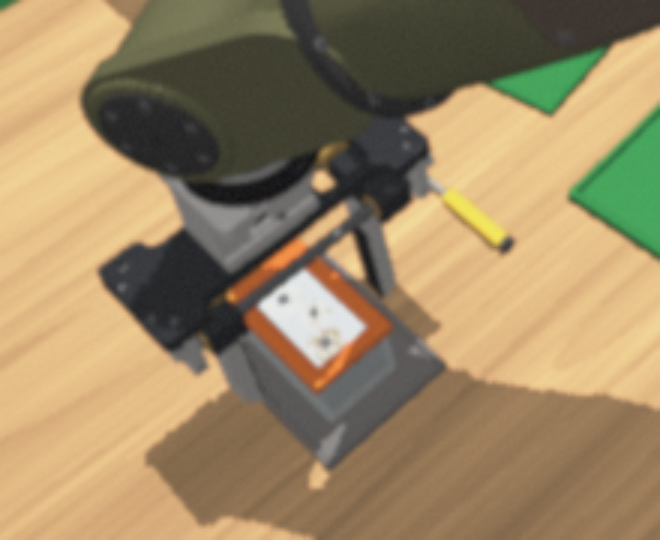

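The box is released, lying flat and centred in the grey tray. Rising, then off to the green box.

Emit:
play_rows(
  motion=[0,-0.006,-0.009,-0.02,0,0,-1,0,0,0,-0.04,0,0,-1,0,0,0,-0.04,0,0,-1,0,0,0,-0.02,0,0,-1,0,0,0,0,0,0,-1],
)

```text
clock: 8.75
eef_pos: [509.9, 375.1, 144.6]
eef_rot: [-1.053, 1.567, -2.595]
wrist_force: [0.7, 0.1, 1.0]
finger_gap: 93.6
```

```bash
python3 plan.py 574.4 -370.3 140 0.114 44
```

```text
t 8.75 pos [509.9 375.1 144.6] psi 0.0292 gap 93.6 F [0.7 0.1 1. ] j6 2.12
turn [-0.0848  0.0017  0.0033] total tool shift [ 0.0046 -0.0207  0.7479] rows 18 each [ 0.0003 -0.0011  0.0415]
```

Emit:
play_rows(
  motion=[-0.085,0,0,0,0,0.01,-1,0,0,0,0,-0.0011,0.0415,-1,0,0,0,0,-0.0011,0.0415,-1,0,0,0,0,-0.0011,0.0415,-1,0,0,0,0,-0.0011,0.0415,-1,0,0,0,0,-0.0011,0.0415,-1,0,0,0,0,-0.0011,0.0415,-1,0,0,0,0,-0.0011,0.0415,-1,0,0,0,0,-0.0011,0.0415,-1,0,0,0,0,-0.0011,0.0415,-1,0,0,0,0,-0.0011,0.0415,-1,0,0,0,0,-0.0011,0.0415,-1,0,0,0,0,-0.0011,0.0415,-1,0,0,0,0,-0.0011,0.0415,-1,0,0,0,0,-0.0011,0.0415,-1,0,0,0,0,-0.0011,0.0415,-1,0,0,0,0,-0.0011,0.0415,-1,0,0,0,0,-0.0011,0.035,-1,0,0,0,0,0,0,-1,0,0,0,0,0,0,-1],
)

```text
clock: 10.75
eef_pos: [565.5, -358.3, 113.9]
eef_rot: [-1.818, 1.539, 3.015]
wrist_force: [-0.2, -0.2, 0.1]
finger_gap: 94.2
```

```bash
python3 plan.py 574.4 -370.3 120 0.114 44; python3 - <<'E'
from h import *
p,d=camera('top');cv2.imwrite('pics/top6.png',p)
E
```

```text
t 10.75 pos [ 565.5 -358.3  113.9] psi 0.1204 gap 94.2 F [-0.2 -0.2  0.1] j6 0.84
turn [ 0.0063 -0.0078  0.0312] total tool shift [-0.0061  0.0075  0.0129] rows 1 each [-0.0061  0.0075  0.0129]
```

View pics/top6.png

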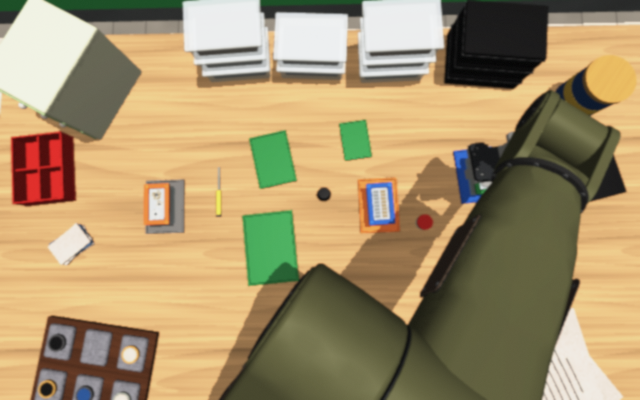

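Top view: the orange box is parked in the grey tray (165,206), green tray (273,158) is empty, and the gripper is over the blue tray. I fix the pose and measure the parked box.

Emit:
play_rows(
  motion=[0.006,-0.008,0.031,-0.004,0.0075,0.0129,-1,0,0,0,0,0,0,-1],
)

```text
clock: 11.0
eef_pos: [575.6, -369.0, 117.3]
eef_rot: [1.39, 1.569, -0.065]
wrist_force: [0.1, -0.1, -0.4]
finger_gap: 93.8
```

```bash
python3 plan.py 574.4 -370.3 16 0.114 44; python3 - <<'E'
from h import *
p,d=camera('top');C=cloud('top',d);m=np.zeros(d.shape,bool);m[175:240,130:200]=1
m&=(C[...,2]>40)&(C[...,2]<70);print(rect(m,'top',53),np.median(C[...,2][m]))
E
```

```text
t 11.0 pos [ 575.6 -369.   117.3] psi 0.116 gap 93.8 F [ 0.1 -0.1 -0.4] j6 0.83
turn [ 0.002   0.0003 -0.0017] total tool shift [ 0.1013 -0.0013  0.0011] rows 3 each [ 0.0338 -0.0004  0.0004]
(array([510.2, 371.8,  94. ,  59.9]), 0.041) 51.3559699324843
```

Emit:
play_rows(
  motion=[0,0,0,0.03,0,0,-1,0,0,0,0.03,0,0,-1,0,0,0,0.02,0,0,-1,0,0,0,0.012,0,0,-1,0,0,0,0,0,0,-1,0,0,0,0,0,0,-1],
)

```text
clock: 11.65
eef_pos: [577.6, -365.8, 25.1]
eef_rot: [1.01, 1.566, -0.44]
wrist_force: [0.4, -0.2, 0.1]
finger_gap: 93.8
```

```bash
python3 plan.py 574.4 -370.3 16 0.114 44
```

```text
t 11.65 pos [ 577.6 -365.8   25.1] psi 0.1205 gap 93.8 F [ 0.4 -0.2  0.1] j6 0.83
turn [ 0.0065  0.0025 -0.004 ] total tool shift [ 0.0091 -0.0037  0.0041] rows 1 each [ 0.0091 -0.0037  0.0041]
```

Emit:
play_rows(
  motion=[0.0065,0.0025,-0.004,0.007,-0.0037,0.0045,-1,0,0,0,0,0,0,-1,0,0,0,0,0,0,1,0,0,0,0,0,0,1,0,0,0,0,0,0,1,0,0,0,0,0,0,1,0,0,0,0,0,0,1,0,0,0,0,0,0,1],
)

```text
clock: 12.45
eef_pos: [575.6, -372.2, 21.6]
eef_rot: [0.819, 1.566, -0.639]
wrist_force: [-0.6, 0.3, -0.2]
finger_gap: 57.5
```

```bash
python3 plan.py 574.4 -370.3 120 0.114 44
```

```text
t 12.45 pos [ 575.6 -372.2   21.6] psi 0.1133 gap 57.5 F [-0.6  0.3 -0.2] j6 0.83
turn [-0.0007  0.0034 -0.0036] total tool shift [-0.0984 -0.001  -0.002 ] rows 3 each [-0.0328 -0.0003 -0.0007]
```

Emit:
play_rows(
  motion=[0,0,0,-0.015,0,0,1,0,0,0,-0.035,0,0,1,0,0,0,-0.035,0,0,1,0,0,0,-0.03,0,0,1,0,0,0,0,0,0,1,0,0,0,0,0,0,1],
)

```text
clock: 13.05
eef_pos: [574.6, -371.2, 143.7]
eef_rot: [0.825, 1.567, -0.632]
wrist_force: [-0.2, -0.2, -2.3]
finger_gap: 58.0
```

```bash
python3 plan.py 620 115 135 0.215 36; python3 - <<'E'
from h import *
p,d=camera('side');cv2.imwrite('pics/side7.png',p)
E
```

```text
t 13.05 pos [ 574.6 -371.2  143.7] psi 0.1135 gap 58.0 F [-0.2 -0.2 -2.3] j6 0.83
turn [-0.1015  0.0027 -0.0027] total tool shift [ 0.0087  0.1481 -0.4653] rows 14 each [ 0.0006  0.0106 -0.0332]
```

View pics/side7.png

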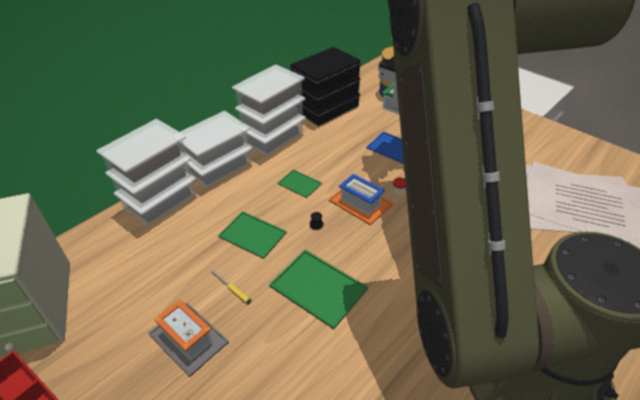

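The green box is up (weight −2.3 N) and the blue tray at (388,147) is empty; the orange box is parked at (185,335). Carrying green to the green tray.

Emit:
play_rows(
  motion=[-0.1,0,0,0,0,-0.01,1,0,0,0,-0.0005,0.006,-0.02,1,0,0,0,-0.0005,0.0106,-0.0335,1,0,0,0,-0.0005,0.0106,-0.0335,1,0,0,0,-0.0005,0.0106,-0.0335,1,0,0,0,-0.0005,0.0106,-0.0335,1,0,0,0,-0.0005,0.0106,-0.0335,1,0,0,0,-0.0005,0.0106,-0.0335,1,0,0,0,-0.0005,0.0106,-0.0335,1,0,0,0,-0.0005,0.0106,-0.0335,1,0,0,0,-0.0005,0.0106,-0.0335,1,0,0,0,-0.0005,0.0106,-0.0335,1,0,0,0,-0.0005,0.0106,-0.0335,1,0,0,0,0,0.0106,-0.0335,1,0,0,0,0,0.0106,-0.0335,1,0,0,0,0,0.004,-0.012,1,0,0,0,0,0,0,1,0,0,0,0,0,0,1],
)

```text
clock: 14.9
eef_pos: [607.9, 146.9, 124.7]
eef_rot: [-1.908, 1.537, 3.02]
wrist_force: [0.6, -0.8, -1.1]
finger_gap: 57.8
```

```bash
python3 plan.py 620.5 115.3 110 0.215 36
```

```text
t 14.9 pos [607.9 146.9 124.7] psi 0.2156 gap 57.8 F [ 0.6 -0.8 -1.1] j6 1.53
turn [ 0.0004 -0.0113  0.0324] total tool shift [0.0147 0.0056 0.0336] rows 2 each [0.0073 0.0028 0.0168]
```

Emit:
play_rows(
  motion=[0,-0.006,0.017,0,0.003,0.017,1,0,-0.006,0.016,0,0.003,0.015,1,0,0,0,0,0,0,1,0,0,0,0,0,0,1],
)

```text
clock: 15.3
eef_pos: [621.5, 109.6, 123.7]
eef_rot: [0.767, 1.568, -0.593]
wrist_force: [-0.6, 0.2, -1.5]
finger_gap: 58.3
```

```bash
python3 plan.py 620.5 115.3 60 0.215 36
```

```text
t 15.3 pos [621.5 109.6 123.7] psi 0.2103 gap 58.3 F [-0.6  0.2 -1.5] j6 1.48
turn [-0.0047  0.0023 -0.0022] total tool shift [ 0.0637  0.0002 -0.0058] rows 2 each [ 0.0318  0.0001 -0.0029]
```

Emit:
play_rows(
  motion=[-0.005,0.002,-0.002,0.02,0,-0.004,1,0,0,0,0.025,0,-0.001,1,0,0,0,0.02,0,0,1,0,0,0,0,0,0,1,0,0,0,0,0,0,1],
)

```text
clock: 15.8
eef_pos: [621.5, 113.2, 58.9]
eef_rot: [1.514, 1.568, 0.156]
wrist_force: [0.4, 1.2, -0.7]
finger_gap: 57.5
```

```bash
python3 plan.py 620.5 115.3 22 0.215 36
```

```text
t 15.8 pos [621.5 113.2  58.9] psi 0.2128 gap 57.5 F [ 0.4  1.2 -0.7] j6 1.48
turn [-0.0022  0.0002 -0.0031] total tool shift [ 0.0369 -0.0005 -0.0022] rows 2 each [ 0.0185 -0.0003 -0.0011]
```

Emit:
play_rows(
  motion=[-0.002,0,-0.003,0.015,0,-0.001,1,0,0,0,0.012,0,-0.001,1,0,0,0,0.007,0,0,1,0,0,0,0,0,0,1,0,0,0,0,0,0,1],
)

```text
clock: 16.3
eef_pos: [622.2, 115.5, 24.5]
eef_rot: [1.431, 1.568, 0.075]
wrist_force: [0.7, -0.8, -1.4]
finger_gap: 57.9
```

```bash
python3 plan.py 620.5 115.3 21.5 0.215 36
```

```text
t 16.3 pos [622.2 115.5  24.5] psi 0.2149 gap 57.9 F [ 0.7 -0.8 -1.4] j6 1.48
turn [-0.0001  0.0004 -0.0029] total tool shift [ 0.003  -0.0017 -0.0002] rows 1 each [ 0.003  -0.0017 -0.0002]
```

Emit:
play_rows(
  motion=[0,0,0,0.0035,-0.001,0,1,0,0,0,0,0,0,1],
)

```text
clock: 16.5
eef_pos: [621.7, 115.4, 21.7]
eef_rot: [1.479, 1.566, 0.123]
wrist_force: [-0.6, 0.1, -0.9]
finger_gap: 58.1
```

Emit:
play_rows(
  motion=[0,0,0,0.002,0,0,1,0,0,0,0,0,0,1],
)

```text
clock: 16.7
eef_pos: [622.2, 115.5, 21.9]
eef_rot: [1.469, 1.565, 0.113]
wrist_force: [-0.6, 0.1, -1.7]
finger_gap: 57.7
```

Emit:
play_rows(
  motion=[0,0,0,0,0,0,0.1,0,0,0,0,0,0,-0.3,0,0,0,0,0,0,-1,0,0,0,0,0,0,-1,0,0,0,0,0,0,-1,0,0,0,0,0,0,-1,0,0,0,-0.02,0,0,-1,0,0,0,-0.04,0,0,-1,0,0,0,-0.04,0,0,-1,0,0,0,-0.02,0,0,-1,0,0,0,0,0,0,-1],
)

```text
clock: 17.8
eef_pos: [620.9, 115.2, 144.9]
eef_rot: [1.453, 1.567, 0.097]
wrist_force: [1.2, 0.4, -0.3]
finger_gap: 93.4
```

```bash
python3 plan.py 506.7 -134.1 145 0.062 40
```

```text
t 17.8 pos [620.9 115.2 144.9] psi 0.2148 gap 93.4 F [ 1.2  0.4 -0.3] j6 1.48
turn [ 0.1528  0.0002 -0.0041] total tool shift [-1.000e-04 -1.294e-01  2.417e-01] rows 7 each [-0.     -0.0185  0.0345]
```

Emit:
play_rows(
  motion=[0.077,0,0,0,0,0,-1,0.076,0,0,0,0,0,-1,0,0,0,-0.001,-0.0185,0.0345,-1,0,0,0,-0.001,-0.0185,0.0345,-1,0,0,0,-0.001,-0.0185,0.0345,-1,0,0,0,-0.001,-0.0185,0.0345,-1,0,0,0,-0.001,-0.0185,0.0345,-1,0,0,0,0,-0.0185,0.0345,-1,0,0,0,0,-0.012,0.022,-1,0,0,0,0,0,0,-1,0,0,0,0,0,0,-1],
)

```text
clock: 18.9
eef_pos: [501.8, -127.3, 134.5]
eef_rot: [-1.868, 1.559, 2.901]
wrist_force: [-0.4, 0.4, 0.0]
finger_gap: 94.1
```

```bash
python3 plan.py 506.7 -134.1 120 0.062 40;  python3 - <<'E'
from h import *
p,d=camera('top');cv2.imwrite('pics/top8.png',p);C=cloud('top',d);m=np.zeros(d.shape,bool);m[120:195,241:310]=1
m&=(C[...,2]>40)&(C[...,2]<70);print(rect(m,'top',53),np.median(C[...,2][m]))
E
```

```text
t 18.9 pos [ 501.8 -127.3  134.5] psi 0.0566 gap 94.1 F [-0.4  0.4  0. ] j6 1.2
turn [-0.0055 -0.0034  0.011 ] total tool shift [0.0145 0.0045 0.0071] rows 1 each [0.0145 0.0045 0.0071]
(array([621. , 113.5,  94.3,  58. ]), 0.212) 51.071933857150725
```

View pics/top8.png

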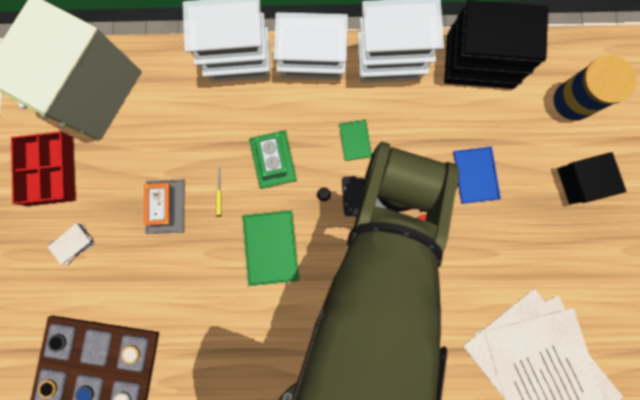

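The green box sits in the green tray (273,158), about 2 mm off centre; blue tray (477,175) is empty and clear to measure. Now the blue box.

Emit:
play_rows(
  motion=[-0.0055,-0.003,0.011,0.01,0.0045,0.0071,-1,0,0,0,0.03,0,0,-1,0,0,0,0.02,0,0,-1,0,0,0,0,0,0,-1,0,0,0,0,0,0,-1],
)

```text
clock: 19.45
eef_pos: [508.9, -129.2, 71.4]
eef_rot: [3.015, 1.57, 1.513]
wrist_force: [-0.4, 0.2, 0.6]
finger_gap: 93.9
```

```bash
python3 plan.py 506.7 -134.1 16 0.062 40;  python3 - <<'E'
from h import *
p=cv2.imread('pics/top8.png');hsv=cv2.cvtColor(p,cv2.COLOR_BGR2HSV)
m=np.zeros(p.shape[:2],bool); m[140:210,445:510]=1
m&=(hsv[...,0]>=100)&(hsv[...,0]<=130)&(hsv[...,1]>110)
print(rect(m,'top',6))
E
```

```text
t 19.45 pos [ 508.9 -129.2   71.4] psi 0.0689 gap 93.9 F [-0.4  0.2  0.6] j6 1.18
turn [ 0.0069 -0.0008 -0.0001] total tool shift [ 0.0554 -0.0025  0.0047] rows 2 each [ 0.0277 -0.0012  0.0024]
(array([ 576.7, -365.8,  124.3,   90.1]), 0.112)
```

Emit:
play_rows(
  motion=[0.007,0,0,0.025,-0.003,0.005,-1,0,0,0,0.02,0,0.001,-1,0,0,0,0.008,0,0,-1,0,0,0,0,0,0,-1,0,0,0,0,0,0,-1],
)

```text
clock: 19.95
eef_pos: [510.0, -134.3, 22.1]
eef_rot: [1.317, 1.564, -0.189]
wrist_force: [0.7, 0.3, 0.3]
finger_gap: 94.1
```

```bash
python3 plan.py 506.7 -134.1 18 0.062 40
```

```text
t 19.95 pos [ 510.  -134.3   22.1] psi 0.0648 gap 94.1 F [0.7 0.3 0.3] j6 1.18
turn [ 0.0028  0.0018 -0.0068] total tool shift [ 0.0041 -0.0033 -0.0004] rows 1 each [ 0.0041 -0.0033 -0.0004]
```

Good to grip; TCP is 3.3 mm past the box centre along its length, which I'll account for.

Emit:
play_rows(
  motion=[0,0,0,0,0,0,1,0,0,0,0,0,0,1,0,0,0,0,0,0,1,0,0,0,0,0,0,1,0,0,0,0,0,0,1,0,0,0,0,0,0,1],
)

```text
clock: 20.55
eef_pos: [511.5, -134.4, 25.1]
eef_rot: [1.273, 1.559, -0.233]
wrist_force: [0.3, -0.2, -1.1]
finger_gap: 57.8
```

Emit:
play_rows(
  motion=[0,0,0,-0.015,0,0,1,0,0,0,-0.035,0,0,1,0,0,0,-0.035,0,0,1,0,0,0,-0.025,0,0,1,0,0,0,0,0,0,1,0,0,0,0,0,0,1],
)

```text
clock: 21.15
eef_pos: [508.4, -133.7, 136.0]
eef_rot: [1.357, 1.565, -0.149]
wrist_force: [0.4, 0.4, -1.9]
finger_gap: 57.7
```

```bash
python3 plan.py 579.3 -366.6 135 0.113 36; python3 - <<'E'
from h import *
p,d=camera('side');cv2.imwrite('pics/side9.png',p)
E
```

```text
t 21.15 pos [ 508.4 -133.7  136. ] psi 0.0649 gap 57.7 F [ 0.4  0.4 -1.9] j6 1.18
turn [-0.0481  0.0013 -0.0052] total tool shift [0.001  0.0442 0.2394] rows 7 each [0.0001 0.0063 0.0342]
```

View pics/side9.png

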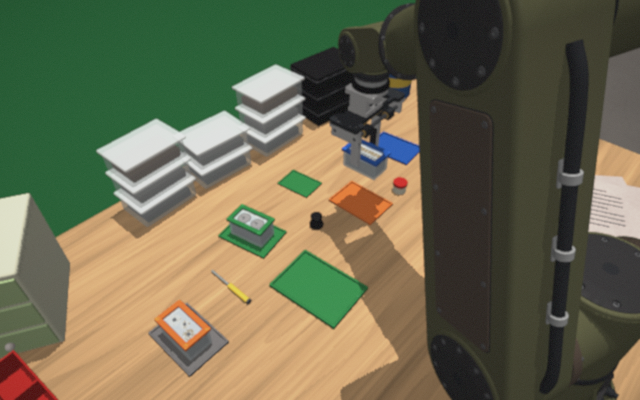

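The blue box is up at (365,158), the orange tray (360,203) is empty, and green and orange stand in place. On to the blue tray.

Emit:
play_rows(
  motion=[-0.048,0,-0.005,0,0,0.008,1,0,0,0,-0.001,0.004,0.022,1,0,0,0,-0.001,0.0063,0.0342,1,0,0,0,-0.001,0.0063,0.0342,1,0,0,0,-0.001,0.0063,0.0342,1,0,0,0,-0.001,0.0063,0.0342,1,0,0,0,0,0.0063,0.0342,1,0,0,0,0,0.004,0.02,1,0,0,0,0,0,0,1,0,0,0,0,0,0,1],
)

```text
clock: 22.2
eef_pos: [569.2, -353.9, 118.7]
eef_rot: [-2.177, 1.545, 2.652]
wrist_force: [0.7, -0.2, -1.0]
finger_gap: 57.9
```

```bash
python3 plan.py 580 -366.6 100 0.113 36
```

```text
t 22.2 pos [ 569.2 -353.9  118.7] psi 0.1165 gap 57.9 F [ 0.7 -0.2 -1. ] j6 0.85
turn [ 0.0034 -0.0149  0.0215] total tool shift [0.0187 0.0093 0.0139] rows 1 each [0.0187 0.0093 0.0139]
```

Emit:
play_rows(
  motion=[0.003,-0.015,0.0215,0.005,0.0093,0.0139,1,0,0,0,0.025,0,0,1,0,0,0,0.02,0,0,1,0,0,0,0,0,0,1,0,0,0,0,0,0,1],
)

```text
clock: 22.7
eef_pos: [582.1, -365.4, 64.5]
eef_rot: [1.035, 1.567, -0.42]
wrist_force: [0.6, -0.5, -1.6]
finger_gap: 57.9
```

```bash
python3 plan.py 580 -366.6 25 0.113 36
```

```text
t 22.7 pos [ 582.1 -365.4   64.5] psi 0.1157 gap 57.9 F [ 0.6 -0.5 -1.6] j6 0.84
turn [ 0.0027  0.002  -0.0034] total tool shift [ 0.0395 -0.0022  0.0009] rows 2 each [ 0.0198 -0.0011  0.0005]
```

Emit:
play_rows(
  motion=[0.003,0.002,-0.003,0.015,-0.003,0.002,1,0,0,0,0.013,0,0,1,0,0,0,0.007,0,0,1,0,0,0,0,0,0,1,0,0,0,0,0,0,1],
)

```text
clock: 23.2
eef_pos: [580.2, -368.2, 28.5]
eef_rot: [0.935, 1.568, -0.523]
wrist_force: [-0.1, 0.2, -1.8]
finger_gap: 57.7
```

```bash
python3 plan.py 580 -366.6 25 0.113 36
```

```text
t 23.2 pos [ 580.2 -368.2   28.5] psi 0.1129 gap 57.7 F [-0.1  0.2 -1.8] j6 0.84
turn [-0.0001  0.002  -0.0026] total tool shift [ 0.0035 -0.     -0.0016] rows 1 each [ 0.0035 -0.     -0.0016]
```

Emit:
play_rows(
  motion=[0,0,0,0.004,0,-0.001,1,0,0,0,0,0,0,1],
)

```text
clock: 23.4
eef_pos: [580.6, -367.6, 25.4]
eef_rot: [0.879, 1.565, -0.579]
wrist_force: [0.1, -0.4, -2.9]
finger_gap: 57.9
```

Emit:
play_rows(
  motion=[0,0,0,0.003,0,0,1,0,0,0,0,0,0,1],
)

```text
clock: 23.6
eef_pos: [581.3, -367.9, 25.6]
eef_rot: [0.899, 1.563, -0.559]
wrist_force: [-0.6, 0.4, -2.1]
finger_gap: 58.0
```

Emit:
play_rows(
  motion=[0,0,0,0.003,0,0,1,0,0,0,0,0,0,1],
)

```text
clock: 23.8
eef_pos: [582.2, -368.2, 25.1]
eef_rot: [0.911, 1.56, -0.547]
wrist_force: [-0.6, -0.2, -2.3]
finger_gap: 58.1
```

Stalled on the floor at 25. Release and rise.

Emit:
play_rows(
  motion=[0,0,0,0,0,0,0.1,0,0,0,0,0,0,-0.3,0,0,0,0,0,0,-1,0,0,0,0,0,0,-1,0,0,0,0,0,0,-1,0,0,0,0,0,0,-1,0,0,0,-0.02,0,0,-1,0,0,0,-0.04,0,0,-1,0,0,0,-0.04,0,0,-1,0,0,0,-0.025,0,0,-1,0,0,0,0,0,0,-1],
)

```text
clock: 24.9
eef_pos: [580.5, -367.1, 152.3]
eef_rot: [0.947, 1.563, -0.511]
wrist_force: [-0.4, -0.6, -0.1]
finger_gap: 93.7
```

```bash
python3 plan.py 510.2 371.8 145 0.04 44
```

```text
t 24.9 pos [ 580.5 -367.1  152.3] psi 0.113 gap 93.7 F [-0.4 -0.6 -0.1] j6 0.84
turn [ 0.073   0.0041 -0.0062] total tool shift [ 0.0073 -0.0407 -0.7411] rows 17 each [ 0.0004 -0.0024 -0.0436]
```

Emit:
play_rows(
  motion=[0.073,0,-0.006,0,0,-0.01,-1,0,0,0,-0.0005,-0.0024,-0.03,-1,0,0,0,-0.0005,-0.0024,-0.0425,-1,0,0,0,-0.0005,-0.0024,-0.0425,-1,0,0,0,-0.0005,-0.0024,-0.0425,-1,0,0,0,-0.0005,-0.0024,-0.0425,-1,0,0,0,-0.0005,-0.0024,-0.0425,-1,0,0,0,-0.0005,-0.0024,-0.0425,-1,0,0,0,-0.0005,-0.0024,-0.0425,-1,0,0,0,-0.0005,-0.0024,-0.0425,-1,0,0,0,-0.0005,-0.0024,-0.0425,-1,0,0,0,-0.0005,-0.0024,-0.0425,-1,0,0,0,-0.0005,-0.0024,-0.0425,-1,0,0,0,-0.0005,-0.0024,-0.0425,-1,0,0,0,-0.0005,-0.0024,-0.0425,-1,0,0,0,0,-0.0024,-0.0425,-1,0,0,0,0,-0.0024,-0.035,-1,0,0,0,0,-0.001,-0.015,-1,0,0,0,0,0,0,-1,0,0,0,0,0,0,-1],
)

```text
clock: 26.9
eef_pos: [504.2, 340.7, 135.4]
eef_rot: [-1.329, 1.549, -2.866]
wrist_force: [0.8, -0.0, -0.6]
finger_gap: 93.7
```

```bash
python3 plan.py 510.2 371.8 110 0.04 44;  python3 - <<'E'
from h import *
p,d=camera('top');cv2.imwrite('pics/top10.png',p);C=cloud('top',d);m=np.zeros(d.shape,bool);m[140:210,445:515]=1
m&=(C[...,2]>40)&(C[...,2]<70);print(rect(m,'top',53),np.median(C[...,2][m]))
E
```

```text
t 26.9 pos [504.2 340.7 135.4] psi 0.0341 gap 93.7 F [ 0.8 -0.  -0.6] j6 2.07
turn [-0.0059  0.0051  0.0211] total tool shift [ 0.0254  0.0073 -0.0308] rows 1 each [ 0.0254  0.0073 -0.0308]
(array([ 577.1, -368.4,   93.8,   59.1]), 0.112) 50.60133585281653
```

View pics/top10.png

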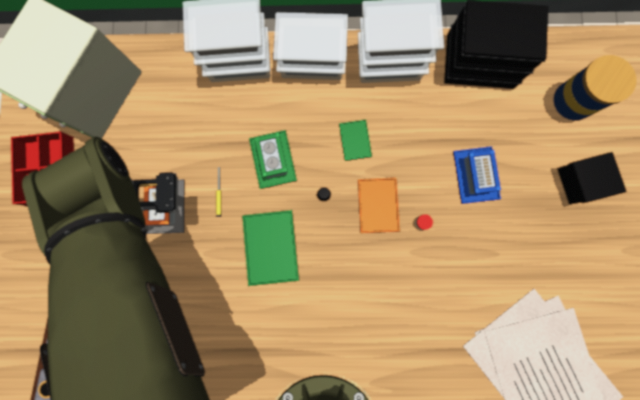

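Blue box is in the blue tray (478,175), ~2 mm off; the orange tray (379,205) is clear. I'll align over the orange box.

Emit:
play_rows(
  motion=[-0.003,0.002,0.01,0,0.004,-0.018,-1,-0.003,0.003,0.011,0,0.003,-0.013,-1,0,0,0,0.015,0,0,-1,0,0,0,0,0,0,-1,0,0,0,0,0,0,-1],
)

```text
clock: 27.45
eef_pos: [512.3, 366.8, 118.6]
eef_rot: [0.074, 1.57, -1.463]
wrist_force: [-0.8, -0.6, 0.9]
finger_gap: 93.9
```

```bash
python3 plan.py 510.2 371.8 70 0.04 44;  python3 - <<'E'
from h import *
p=cv2.imread('pics/top10.png');hsv=cv2.cvtColor(p,cv2.COLOR_BGR2HSV)
for s in (150,165,175):
    m=np.zeros(p.shape[:2],bool); m[168:243,348:409]=1
    m&=(hsv[...,0]<=20)&(hsv[...,1]>s)
    print(rect(m,'top',6))
E
```

```text
t 27.45 pos [512.3 366.8 118.6] psi 0.0338 gap 93.9 F [-0.8 -0.6  0.9] j6 2.1
turn [-0.0062  0.0009 -0.0001] total tool shift [ 0.0486 -0.0019 -0.0051] rows 2 each [ 0.0243 -0.001  -0.0025]
(array([ 507.5, -134.6,  128.7,   93.2]), 0.041)
(array([ 507.1, -134.1,  126. ,   90.9]), 0.034)
(array([ 507.3, -134.3,  123.4,   88.1]), 0.043)
```

Emit:
play_rows(
  motion=[-0.006,0,0,0.03,-0.003,-0.006,-1,0,0,0,0.025,0,-0.002,-1,0,0,0,0.023,0,0,-1,0,0,0,0.014,0,0,-1,0,0,0,0,0,0,-1,0,0,0,0,0,0,-1],
)

```text
clock: 28.05
eef_pos: [510.4, 372.3, 25.5]
eef_rot: [1.529, 1.569, -0.004]
wrist_force: [-0.2, -0.4, 0.5]
finger_gap: 94.0
```

```bash
python3 plan.py 510.2 371.8 20 0.04 44
```

```text
t 28.05 pos [510.4 372.3  25.5] psi 0.0371 gap 94.0 F [-0.2 -0.4  0.5] j6 2.11
turn [-0.0029  0.0001 -0.0019] total tool shift [ 0.0055 -0.0003  0.0005] rows 1 each [ 0.0055 -0.0003  0.0005]
```

Emit:
play_rows(
  motion=[0,0,0,0.005,0,0,-1,0,0,0,0,0,0,-1,0,0,0,0,0,0,1,0,0,0,0,0,0,1,0,0,0,0,0,0,1,0,0,0,0,0,0,1,0,0,0,0,0,0,1,0,0,0,0,0,0,1],
)

```text
clock: 28.85
eef_pos: [512.0, 373.2, 24.1]
eef_rot: [1.969, 1.563, 0.435]
wrist_force: [1.1, 0.4, -0.9]
finger_gap: 58.0
```

Emit:
play_rows(
  motion=[0,0,0,-0.015,0,0,1,0,0,0,-0.035,0,0,1,0,0,0,-0.035,0,0,1,0,0,0,-0.03,0,0,1,0,0,0,0,0,0,1,0,0,0,0,0,0,1],
)

```text
clock: 29.45
eef_pos: [510.3, 372.2, 145.8]
eef_rot: [1.885, 1.566, 0.351]
wrist_force: [0.5, -0.3, -2.0]
finger_gap: 57.9
```

```bash
python3 plan.py 507.5 -134.3 145 0.04 38; python3 - <<'E'
from h import *
p,d=camera('side');cv2.imwrite('pics/side11.png',p)
E
```

```text
t 29.45 pos [510.3 372.2 145.8] psi 0.037 gap 57.9 F [ 0.5 -0.3 -2. ] j6 2.11
turn [-0.003  -0.0016 -0.0048] total tool shift [ 0.0008 -0.0231  0.5059] rows 14 each [ 0.0001 -0.0016  0.0361]
```

View pics/side11.png

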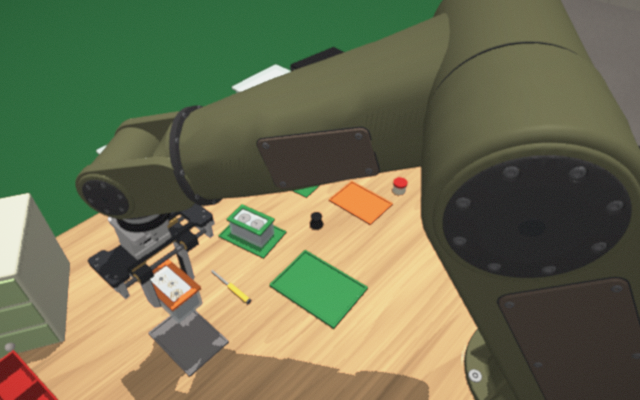

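Orange box is held at (172,285) and the grey tray is empty below. Last carry, to the orange tray (360,203).

Emit:
play_rows(
  motion=[-0.003,0,-0.005,0,0,0.01,1,0,0,0,-0.001,-0.0016,0.025,1,0,0,0,-0.001,-0.0016,0.0361,1,0,0,0,-0.001,-0.0016,0.0361,1,0,0,0,-0.001,-0.0016,0.0361,1,0,0,0,-0.001,-0.0016,0.0361,1,0,0,0,-0.001,-0.0016,0.0361,1,0,0,0,-0.001,-0.0016,0.0361,1,0,0,0,-0.001,-0.0016,0.0361,1,0,0,0,-0.001,-0.0016,0.0361,1,0,0,0,-0.001,-0.0016,0.0361,1,0,0,0,-0.001,-0.0016,0.0361,1,0,0,0,-0.001,-0.0016,0.0361,1,0,0,0,0,-0.0016,0.0361,1,0,0,0,0,-0.001,0.025,1,0,0,0,0,0,0.012,1,0,0,0,0,0,0,1,0,0,0,0,0,0,1],
)

```text
clock: 31.3
eef_pos: [494.8, -161.1, 138.5]
eef_rot: [-1.625, 1.534, 3.127]
wrist_force: [-0.3, 0.4, -2.0]
finger_gap: 57.9
```

```bash
python3 plan.py 508.8 -134.3 100 0.038 38
```

```text
t 31.3 pos [ 494.8 -161.1  138.5] psi 0.0403 gap 57.9 F [-0.3  0.4 -2. ] j6 1.16
turn [ 0.0023 -0.002   0.037 ] total tool shift [ 0.0385  0.015  -0.0263] rows 2 each [ 0.0192  0.0075 -0.0131]
```

Emit:
play_rows(
  motion=[0.002,-0.001,0.019,0.003,0.008,-0.0131,1,0,-0.001,0.018,0.005,0.007,-0.0131,1,0,0,0,0.015,0,0,1,0,0,0,0,0,0,1,0,0,0,0,0,0,1],
)

```text
clock: 31.8
eef_pos: [510.1, -125.6, 114.0]
eef_rot: [1.946, 1.567, 0.419]
wrist_force: [1.2, 0.2, -1.8]
finger_gap: 58.2
```

```bash
python3 plan.py 508.8 -134.3 60 0.038 38
```

```text
t 31.8 pos [ 510.1 -125.6  114. ] psi 0.044 gap 58.2 F [ 1.2  0.2 -1.8] j6 1.21
turn [ 0.006  -0.0014 -0.0036] total tool shift [ 0.054  -0.0017  0.0086] rows 2 each [ 0.027  -0.0008  0.0043]
```

Emit:
play_rows(
  motion=[0.006,-0.001,-0.003,0.02,-0.003,0.0086,1,0,0,0,0.025,0,0,1,0,0,0,0.015,0,0,1,0,0,0,0,0,0,1,0,0,0,0,0,0,1],
)

```text
clock: 32.3
eef_pos: [510.0, -132.4, 56.0]
eef_rot: [1.402, 1.564, -0.129]
wrist_force: [-0.1, 0.2, -1.9]
finger_gap: 57.7
```

```bash
python3 plan.py 508.8 -134.3 24 0.038 38
```

```text
t 32.3 pos [ 510.  -132.4   56. ] psi 0.0402 gap 57.7 F [-0.1  0.2 -1.9] j6 1.21
turn [ 0.0022  0.0011 -0.0063] total tool shift [ 0.032  -0.0013  0.0018] rows 1 each [ 0.032  -0.0013  0.0018]
```

Emit:
play_rows(
  motion=[0.002,0.001,-0.006,0.013,-0.003,0.003,1,0,0,0,0.01,0,0,1,0,0,0,0.005,0,0,1,0,0,0,0,0,0,1,0,0,0,0,0,0,1],
)

```text
clock: 32.8
eef_pos: [508.1, -135.9, 28.0]
eef_rot: [1.216, 1.568, -0.317]
wrist_force: [0.3, 1.3, -1.4]
finger_gap: 57.6
```

Emit:
play_rows(
  motion=[0,0,0,0.003,0,0,1,0,0,0,0,0,0,1],
)

```text
clock: 33.0
eef_pos: [508.3, -136.0, 25.1]
eef_rot: [1.214, 1.567, -0.319]
wrist_force: [1.2, 0.6, -1.6]
finger_gap: 57.4
```

Emit:
play_rows(
  motion=[0,0,0,0.003,0,0,1,0,0,0,0,0,0,1],
)

```text
clock: 33.2
eef_pos: [509.5, -136.3, 23.8]
eef_rot: [1.232, 1.564, -0.301]
wrist_force: [-0.5, 0.4, -1.6]
finger_gap: 58.1
```

Emit:
play_rows(
  motion=[0,0,0,0.002,0,0,1,0,0,0,0,0,0,1],
)

```text
clock: 33.4
eef_pos: [510.2, -136.4, 23.5]
eef_rot: [1.242, 1.562, -0.291]
wrist_force: [0.9, 0.8, -2.2]
finger_gap: 57.8
```

Emit:
play_rows(
  motion=[0,0,0,0,0,0,0.1,0,0,0,0,0,0,-0.3,0,0,0,0,0,0,-1,0,0,0,0,0,0,-1,0,0,0,0,0,0,-1,0,0,0,0,0,0,-1,0,0,0,-0.02,0,0,-1,0,0,0,-0.04,0,0,-1,0,0,0,-0.04,0,0,-1,0,0,0,-0.04,0,0,-1,0,0,0,0,-0.04,0,-1,0,0,0,0,-0.04,0,-1,0,0,0,0,-0.04,0,-1,0,0,0,0,-0.03,0,-1,0,0,0,0,0,0,-1,0,0,0,0,0,0,-1],
)

```text
clock: 35.0
eef_pos: [354.6, -141.8, 168.0]
eef_rot: [1.146, 1.559, -0.386]
wrist_force: [0.4, -0.6, 0.8]
finger_gap: 93.7
```

```bash
python3 - <<'E'
from h import *
p,d=camera('top');cv2.imwrite('pics/top12.png',p);C=cloud('top',d)
for n,(x0,y0) in dict(G=(273,158),O=(380,205),B=(478,175),grey=(165,206)).items():
    m=np.zeros(d.shape,bool);m[y0-35:y0+35,x0-35:x0+35]=1
    m&=(C[...,2]>40)&(C[...,2]<70);print(n,m.sum(),(rect(m,'top',53),np.median(C[...,2][m])) if m.sum()>50 else '')
T=camera_params('top')['T']
for n in ['loupe','pin_pot','screwdriver']:
    for r in place_of('top',n)[:1]: print(n,round(r['conf'],2),np.round(T[:3,:3]@r['at']+T[:3,3],0))
p,d=camera('side');cv2.imwrite('pics/side12.png',p)
E
```

```text
G 1024 ((array([621. , 113.5,  94.3,  58. ]), 0.212), np.float64(50.932314595618095))
O 1082 ((array([ 508.3, -137.5,   93.8,   58.2]), 0.036), np.float64(51.179348485979745))
B 1092 ((array([ 577.1, -368.5,   93.9,   59.1]), 0.114), np.float64(50.793309731408385))
grey 0 
loupe 0.74 [537.  -6.   1.]
pin_pot 0.58 [ 469. -240.    2.]
screwdriver 0.75 [537. 243.   7.]
```

View pics/top12.png

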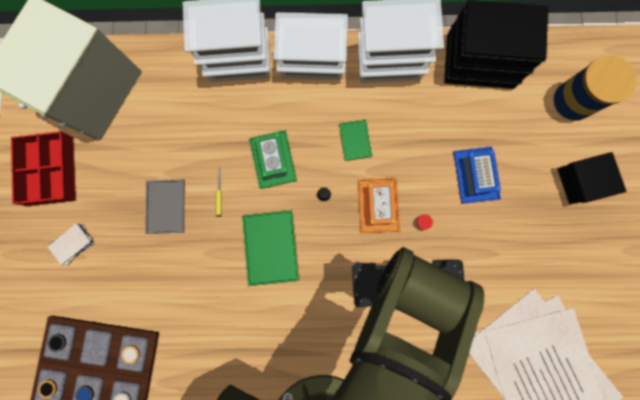

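View pics/side12.png

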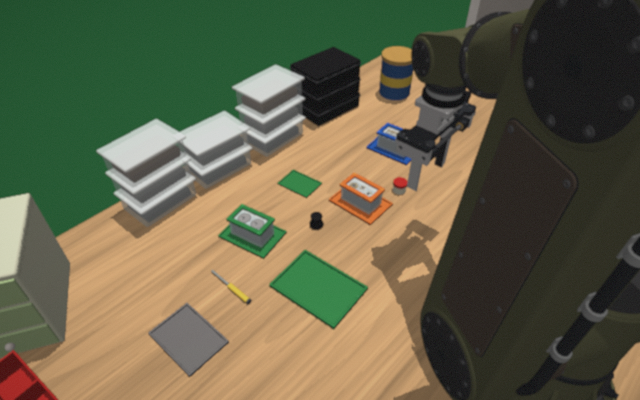

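All three boxes sit in the trays of their own colour, at (273,158), (379,205) and (478,175). The grey tray (165,206) is empty and the gripper is clear of everything, so I'm handing in.

```bash
python3 -c "
from cell import *
print(sign_off())"
```

```text
the job is handed in; nothing more can be done
None
```

I moved all three boxes into the trays of their own lid colours and handed the job in at about 35 s; `sign_off()` gave no verdict. I parked the orange box in the grey tray and let it go there, about 2 mm off centre. Then I moved green to green, blue to blue, and orange from grey to orange.

The last top-camera check compared each box with its measured tray:

| Box | Distance from tray centre | Angle to tray |
|---|---|---|
| Green | about 2 mm | within about 0.01 rad |
| Blue | 1–3 mm | within about 0.01 rad |
| Orange | about 3 mm | within about 0.01 rad |

- **Seating:** all three lids measured about 51 mm high, the same as at the start, so the boxes are down on the tray floors.
- **Clear areas:** the grey tray is empty and the gripper is open and away from everything.
- **Bystanders:** the loupe, pin pot and screwdriver read within about 4 mm of where they started, which is the detector's own accuracy.

Two measurements were less certain:
- **Tray positions:** repeat measurements of the green and blue trays differed by 2–4 mm, well inside the 13 mm limit.
- **Touchdown:** the wrist force did not clearly show when a box reached the floor. I judged it from the tool no longer going down and from its height when it gripped each box.

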